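# Probe a television board and hold its recessed reset button

### The arm

A 6-joint arm with a two-finger parallel gripper is mounted at the origin on the work surface. World frame = base frame: x ahead of the robot, y to its left, z up, the work surface at z = 0. Lengths are in mm, angles in degrees, forces in N, time in s.
With the tool pointing down it reaches from about 300 to 850 mm from the base axis. Payload 4.2 kg.
Tool frame: the origin (TCP) lies between the finger pads; the fingertips stand ahead of it and the grasp point (between the pads) lies 3 mm ahead of it (nose_length is the z of the fingertips in the tool frame, in mm); z points along the fingers, y is the line along which they close (so a half turn about z gives the same grasp; the last joint's range is limited). The gripper opens to 91 mm and grips with 3 to 60 N. Pads are 32 mm wide; open, the fingers measure 118 mm over their backs; the gripper's body (76 mm by 178 mm) begins 60 mm behind the grasp point.
Start: joints at [-77.578, 18.312, 89.639, -0, 72.044, -1.146], TCP at [134.893, -558.968, 235.976] pointing down, gripper open.
Joint ranges: [-177.97, 177.97], [-48.28, 115.42], [12.27, 149.76], [-77.06, 257.06], [2.81, 150.46], [-146.56, 146.56]. Speed limits (degrees/s): [147.25, 147.25, 180, 180, 180, 180].

### API

Orientations are given as [roll, pitch, yaw] about the fixed x, y, z axes, in that order (R = Rz(yaw) Ry(pitch) Rx(roll)).
In Python, from workcell import state, grab_frame, camera_params, job_done, nose_length gives the robot as it stands.
- The arm moves only by the tool step_arm, never from a script. Its argument "plan" is a list that holds one entry, the list of rows, each a list of 5 numbers: the shift along the tool's x, y, z in cm, then the turn about the tool's z in rad, then the opening, from 0 (shut) to 1 (fully open). In form: [[[x, y, z, turn, gripper], ...]]. A call has 1 to 20 rows; each row is the pose to reach, as a shift and turn from the pose commanded when the call began, along the tool's axes at that moment; what a row does not reach only later rows make up. A row lasts 1/8 s, in which the tool goes at most 62.5 mm and 10.7 degrees, less where a joint would pass 70% of its speed; a pose out of reach is approached as far as the arm can. A call with a gripper value outside its range is refused whole. The fingers move at their own pace and stop on an object; "newtons" is the grip in N (left out, the last holds). Time passes only in rows, so rows that repeat a pose let the fingers close. It gives the time, the measured TCP pose, the force, the opening and the grip force at its end, in the units of the state.
- state(): the state, without advancing time (a new reading comes with each control period).
- grab_frame(name): name is "side" or "top"; returns the picture (384x512x3 uint8, blue, green, red); there is no depth.
- camera_params(name): a dict with "camera_matrix" (3x3 intrinsics, pixels), "R" (3x3) and "t" (3): a world point X has camera coordinates R X + t. Camera axes: x right, y down, z forward; pixel columns grow to the right and rows downward; lengths in mm; the calibration is good to about 2 mm. A picture is of the moment at which its call begins. camera_params takes no time and is no camera call.
- job_done(): hands the job in; it is judged then, once.
The state is a dict: "time_s": time; "qpos": joint angles; "qvel": joint speeds; "effort": joint torques, N m; "ee_pos": TCP position; "ee_rot": TCP orientation; "force": force on the tool from outside, world axes, zero at the start; "torque": the same for the moment, N m; "gripper_width": finger opening in mm; "gripper_force": force on a finger pad.
Only numpy, scipy, OpenCV 4.12 (cv2) and the standard library are available. Lean on these libraries where they do the work, as an engineer would, in place of code of your own. Each camera call takes 0.05 s, during which the arm holds its last target. There are 200 camera calls.

### The job

Take the orange-handled test probe out of its stand and touch its tip on the silver disc of the yellow-ringed test point on the television board, then on the red-ringed one, resting about half a second on each, and never touch the blue-ringed one with it. Then reach the probe tip through the round hole in the metal shield and press the recessed white reset button fully down: finish while still gripping the probe and holding the button down. Leave the other loose things on the bench where they are.

Things in the scene. Friction and masses are not known exactly. Their poses are not given: they have to be found in the camera images.
- probe_grip (a point): Centre of the orange square grip of the cordless test probe (grasp here). The probe stands upright, tip down, loose in its stand. Grip 16 x 16 mm, 66 mm tall, flat sides facing this point's x and y, z up. Below it a black collar (26 mm across, 4 mm thick), then a steel shaft 6 mm across, 70 mm long; the tip is 107 mm below this point.
- probe_tip (a point): The end of the probe's steel tip (4 mm across, widening to 6 mm within 4 mm); at the start hidden inside the stand. z points up the probe.
- stand_top (a point): Centre of the top face of the grey stand block (64 x 64 mm, 75 mm high, fixed to the bench), at the mouth of the 10 mm hole in which the probe stands with its collar resting on this face.
- pad_yellow_top (a point): Top centre of the test point with the YELLOW ring on the green board: a level round silver disc 14 mm across, standing 1.5 mm proud of a flat yellow ring 22 mm across. Rigid, fixed; its top is about 21 mm above the bench. The three test points stand in a row 70 mm apart, in any order.
- pad_red_top (a point): Top centre of the test point with the RED ring, same size as the yellow one.
- pad_blue_top (a point): Top centre of the test point with the BLUE ring, same size; the probe must not touch it.
- board_unit: Television main-board unit lying on the bench: black tray 180 (x) x 250 (y) x 14 mm with a green circuit board on it whose surface is 18 mm above the bench, fixed. Origin under its centre. Parts on the board rise at most 16 mm above the board, except the shield (40 mm).
- aperture (a point): Centre of the round hole (18 mm across) in the top of the grey metal shield box (74 x 84 mm, top face 58 mm above the bench, plate 4 mm thick, fixed on the board; its position on the board varies). The white reset button lies level below this hole.
- button_top (a point): Centre of the top of the white recessed reset button (23 mm across), 20 mm below the shield's top face when not pressed; straight below the hole. Moves down when pressed.
- reset_button (a joint): Travel of the reset button: 0 released, 0.005 m fully down against its stop. A spring: about 1.4 N starts it moving, about 5 N brings it fully down; it comes back up when let go.
- screw_bin: small open blue plastic bin of screws, 90 x 90 x 45 mm, loose; origin under its centre
- screwdriver: hand screwdriver lying on the bench, 200 mm long, 26 mm thick, loose; origin under its middle
- remote: black remote control, 45 x 160 x 18 mm (long side along its y), loose; origin under its centre
- tape_roll: yellow roll of tape lying flat, 90 mm across, 24 mm high, loose; origin under its centre
- cleaner_bottle: white bottle with blue cap, 56 mm across, 130 mm high, standing, loose; origin under its centre
- heat_sink: finned aluminium heat sink, 60 x 40 x 25 mm, loose; origin under its centre
- probe: The whole test probe (as described under probe_grip); its origin is at the tip end, z up the probe. Mass 60 to 125 g. Lift it straight up at least 75 mm to clear the stand.
- pad_yellow: The yellow-ringed test point (disc and ring); origin on the board, 3 mm below its top.
- pad_red: The red-ringed test point (disc and ring); origin on the board, 3 mm below its top.
- pad_blue: The blue-ringed test point (disc and ring); origin on the board, 3 mm below its top.
Not all that is in view belongs to the job. What is meant by the probe is not green, purple or turquoise, and is the smaller of those in its own colour.

How it is judged:
By the outcome, as a careful person would: the job done as asked, in the order asked, and still so for the second after the job is handed in, while the arm keeps its last pose, push and grip.
It also fails if it takes over 51 s, if anything falls off the work surface, if the arm or the gripper's body presses on something with over 40 N, if the wrist force passes 120 N, or if a joint passes its speed limit or range.

## Working session

There is one attempt and no reset: what is moved stays moved. The work goes in short steps, Python scripts to look and compute and a tool call to move; the robot and the scene stay as the last step left them, time stands still between calls to the robot, and variables do not carry over. Pictures are saved under pics/ and viewed, at most 12 in all, crops included, and the job is handed in when it is done.

Besides the shell and the picture viewer there is one more tool, called after ">>>" as name(argument=value, ...) on one line, values as JSON. step_arm: Moves the arm, as the interface text tells. Its arguments: {"type":"object","properties":{"plan":{"type":"array","items":{"type":"array","items":{"type":"array","items":{"type":"number"}}}},"newtons":{"type":"number"}},"required":["plan"]}

```bash
mkdir -p pics; cat > h.py <<'E'
import numpy as np, cv2
from workcell import *
def cam(n):
    p=camera_params(n); return np.array(p["camera_matrix"],float),np.array(p["R"],float),np.array(p["t"],float).ravel()
def ray(n,u,v):
    K,R,t=cam(n); d=R.T@np.linalg.solve(K,[u,v,1.]); return -R.T@t,d/np.linalg.norm(d)
def onz(n,u,v,z):
    c,d=ray(n,u,v); return c+d*(z-c[2])/d[2]
def tri(a,b):
    (c1,d1),(c2,d2)=a,b
    s=np.linalg.lstsq(np.c_[d1,-d2],c2-c1,rcond=None)[0]
    p,q=c1+s[0]*d1,c2+s[1]*d2; return (p+q)/2,np.linalg.norm(p-q)
def proj(n,X):
    K,R,t=cam(n); x=K@(R@np.array(X,float)+t); return x[:2]/x[2]
E
python3 - <<'E'
from h import *
print(state(), nose_length if not callable(nose_length) else nose_length())
for n in("top","side"):
    f=grab_frame(n); cv2.imwrite(f"pics/{n}0.png",f); cv2.imwrite(f"pics/{n}0b.png",cv2.resize(f,(800,600),interpolation=cv2.INTER_CUBIC))
    c,d=ray(n,256,192); print(n,c.round(),d.round(3),cam(n)[0][0,0])
E
```

```text
{'time_s': 0.0, 'qpos': array([-7.75802956e+01,  1.83500594e+01,  8.97067872e+01,  1.84922783e-04,
        7.20430361e+01, -1.14614971e+00]), 'qvel': array([-0.06309924, -0.08406034,  0.04151704, -0.07562907, -0.1405525 ,
       -0.08148133]), 'effort': array([ 1.90971754e-03, -4.12464845e+01, -2.31974584e+01,  7.28938496e-02,
        4.59336082e-02, -1.66083237e-04]), 'ee_pos': array([ 134.77222131, -558.50048679,  235.1335175 ]), 'ee_rot': array([-1.79900141e+02, -2.17370783e-03,  1.35657950e+01]), 'force': array([-0.04874545,  0.9299346 , -0.08666217]), 'torque': array([-0.06823075, -0.01788746, -0.02175041]), 'gripper_force': 0.0, 'gripper_width': 91.10835189877592} 22.0
top [ 331.  -31. 1446.] [ 0.128 -0.004 -0.992] 409.04905322622193
side [ 299. -895. 1134.] [ 0.157  0.622 -0.767] 450.808524779946
```

View pics/top0b.png

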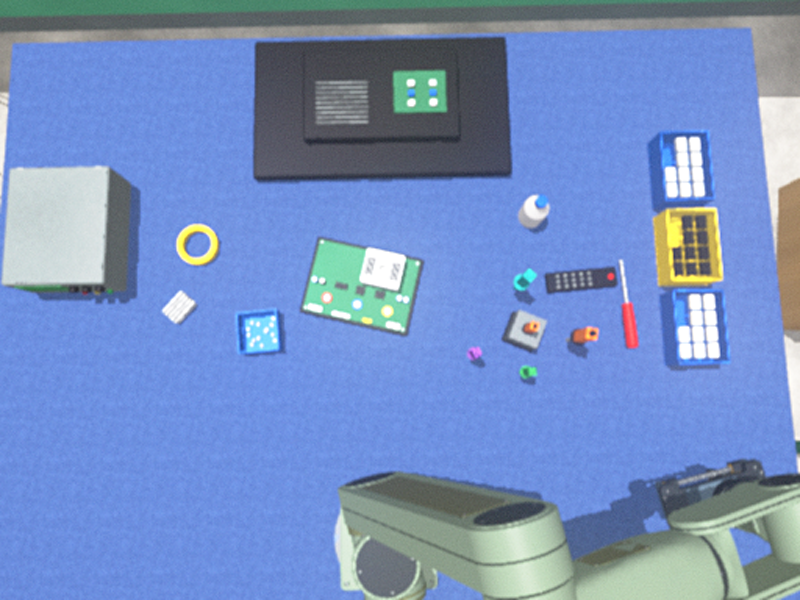

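View pics/side0b.png

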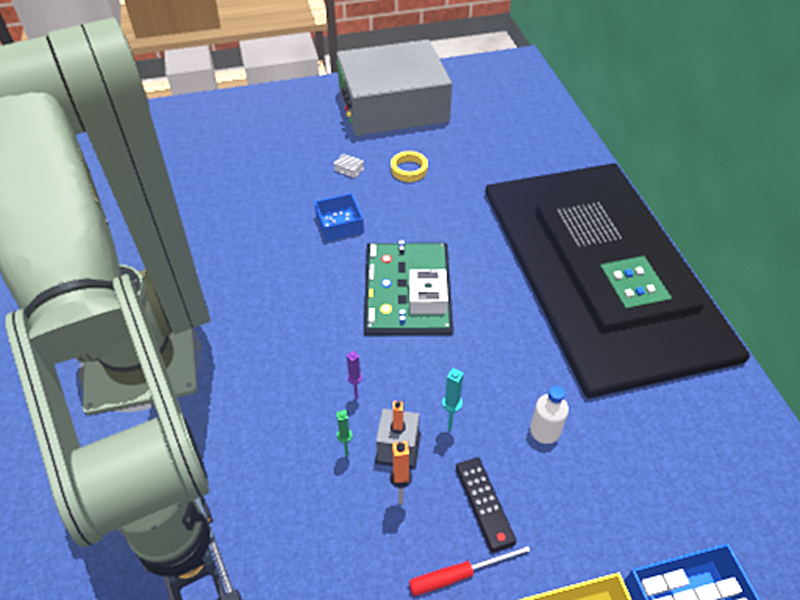

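The top view (800x600) shows two orange candidates: one in the grey stand at about (532,326), and a larger one standing free at (586,335). In the side view they are at (398,415) and (400,462). The one in the stand is the smaller, so it fits. Red, blue and yellow pads are at about (326,297), (357,304) and (388,312) in the top view, and the shield is at (383,268). I'll confirm in one enlarged crop.

```bash
python3 - <<'E'
from h import *
t=cv2.imread("pics/top0.png"); s=cv2.imread("pics/side0.png")
r=lambda im,x,y,w,h:cv2.resize(im[y:y+h,x:x+w],(400,300),interpolation=cv2.INTER_CUBIC)
a=np.hstack([r(t,310,185,80,60),r(s,215,245,100,75)])
b=np.hstack([r(t,185,145,96,72),r(s,225,148,80,60)])
cv2.imwrite("pics/crop.png",np.vstack([a,b]))
E
```

```text
(no output)
```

View pics/crop.png

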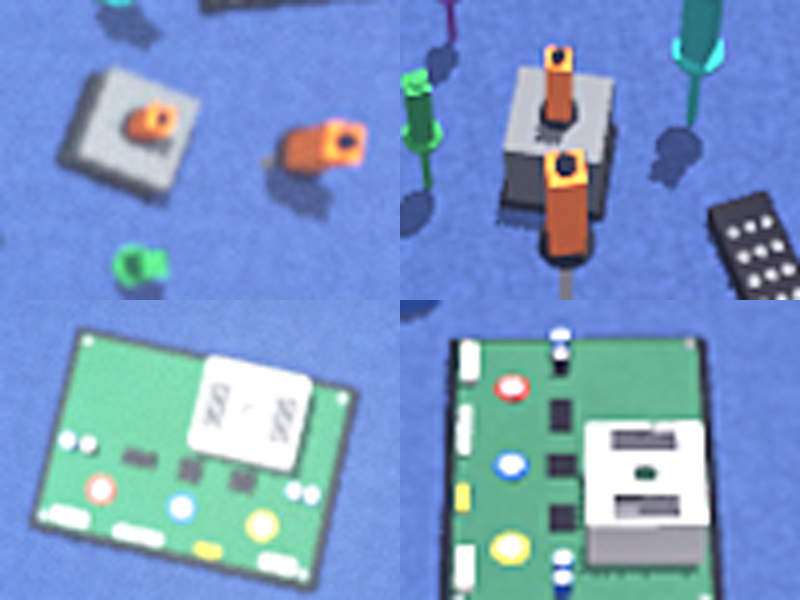

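```bash
cat > m.py <<'E'
from h import *
F={n:cv2.imread(f"pics/{n}0.png") for n in("top","side")}
H={n:cv2.cvtColor(F[n],cv2.COLOR_BGR2HSV) for n in F}
box={"top":(192,148,275,217),"side":(230,150,295,216)}
def cents(n,lo,hi,b,amin=4):
    x0,y0,x1,y1=b; m=cv2.inRange(H[n][y0:y1,x0:x1],np.array(lo),np.array(hi))
    k,l,st,c=cv2.connectedComponentsWithStats(m); 
    return [(st[i,4],(c[i]+[x0,y0]).round(1),st[i,:4]+[x0,y0,0,0]) for i in range(1,k) if st[i,4]>=amin]
E
python3 - <<'E'
from m import *
for n in F:
    for nm,lo,hi in(("yel",(20,50,120),(34,255,255)),("red",(0,50,120),(14,255,255)),("red2",(165,50,120),(180,255,255)),("blue",(90,40,120),(118,255,255)),("white",(0,0,190),(180,45,255)),("dark",(0,0,0),(180,255,70))):
        print(n,nm,[(int(a),c.tolist(),s.tolist()) for a,c,s in cents(n,lo,hi,box[n])])
for n,b in(("top",(320,190,400,235)),("side",(235,250,290,330))):
    print(n,"or",[(int(a),c.tolist(),s.tolist()) for a,c,s in cents(n,(3,130,90),(20,255,255),b)])
    print(n,"gray",[(int(a),c.tolist(),s.tolist()) for a,c,s in cents(n,(0,0,110),(180,40,255),b)])
E
```

```text
top yel [(19, [247.4, 199.4], [244, 196, 8, 7]), (20, [234.5, 204.8], [232, 203, 6, 5])]
top red [(19, [208.6, 189.9], [206, 187, 7, 7])]
top red2 []
top blue [(2478, [234.8, 181.4], [192, 148, 83, 69]), (4, [202.8, 179.2], [202, 178, 2, 3]), (26, [228.2, 194.6], [225, 191, 7, 8])]
top white [(5, [205.6, 154.2], [205, 153, 2, 3]), (613, [244.5, 171.7], [230, 158, 30, 28]), (5, [266.6, 168.2], [266, 167, 2, 3]), (11, [200.8, 178.2], [199, 177, 4, 4]), (14, [205.5, 179.3], [204, 178, 4, 4]), (22, [208.9, 190.1], [207, 188, 5, 5]), (25, [257.2, 190.8], [254, 189, 8, 5]), (22, [228.1, 194.1], [226, 192, 5, 5]), (51, [200.5, 196.7], [194, 194, 13, 6]), (22, [247.5, 198.5], [245, 196, 6, 6]), (47, [217.6, 201.1], [212, 199, 12, 6]), (51, [252.1, 208.4], [247, 206, 12, 6])]
top dark []
side yel [(16, [237.0, 187.2], [236, 185, 3, 6]), (23, [246.7, 197.7], [243, 195, 8, 6])]
side red [(13, [247.0, 164.5], [244, 163, 7, 5])]
side red2 [(5, [247.0, 166.6], [245, 166, 5, 2])]
side blue [(1090, [266.6, 173.5], [230, 150, 65, 66]), (25, [246.7, 180.6], [243, 178, 8, 6]), (24, [257.3, 203.2], [255
[... 505 characters left out ...]
 (4, [285.5, 207.5], [285, 207, 2, 2])]
side dark [(47, [234.5, 176.1], [234, 156, 3, 43]), (7, [285.0, 160.0], [285, 157, 1, 7]), (6, [256.5, 161.0], [256, 160, 2, 3]), (9, [286.0, 175.0], [286, 171, 1, 9]), (11, [287.0, 189.0], [287, 184, 1, 11]), (69, [256.9, 212.0], [233, 202, 56, 12]), (7, [288.0, 205.0], [288, 202, 1, 7])]
top or [(30, [339.5, 209.3], [336, 207, 8, 5]), (79, [373.9, 214.0], [368, 210, 14, 8])]
top gray [(317, [335.7, 211.0], [325, 199, 24, 24])]
side or [(82, [254.5, 267.3], [252, 257, 6, 18]), (16, [256.0, 286.0], [253, 283, 7, 7]), (174, [256.0, 298.7], [251, 284, 11, 25])]
side gray [(360, [254.7, 273.9], [241, 262, 27, 24]), (17, [255.6, 316.9], [255, 313, 2, 10])]
```

```bash
python3 - <<'E'
from m import *
def area_c(c): 
    M=cv2.moments(c); return np.array([M['m10']/M['m00'],M['m01']/M['m00']])
W={"top":dict(red=(208.8,190.0),blue=(228.1,194.2),yel=(247.5,198.6)),"side":dict(red=(247,165),blue=(246.8,180.5),yel=(246.5,197))}
for k in("red","blue","yel"):
    a,b=[onz(n,*W[n][k],21) for n in("top","side")]; p,g=tri(ray("top",*W["top"][k]),ray("side",*W["side"][k]))
    print(k,a.round(1),b.round(1),p.round(1),g.round(1))
def hull(n,b,lo,hi):
    x0,y0,x1,y1=b; m=cv2.inRange(H[n][y0:y1,x0:x1],np.array(lo),np.array(hi))
    c=max(cv2.findContours(m,cv2.RETR_EXTERNAL,cv2.CHAIN_APPROX_NONE)[0],key=cv2.contourArea)
    return cv2.convexHull(c)+[x0,y0]
for nm,z,bs,lo,hi in(("shield",58,{"top":(228,156,264,188),"side":(258,168,290,198)},(0,0,190),(180,45,255)),
                 ("stand",75,{"top":(320,190,352,226),"side":(238,258,272,290)},(0,0,125),(180,40,255))):
    cs={}
    for n in bs:
        h=hull(n,bs[n],lo,hi); cs[n]=area_c(h)
        P=np.array([onz(n,*q,z)[:2] for q in h[:,0]],np.float32); r=cv2.minAreaRect(P)
        print(nm,n,cs[n].round(1),onz(n,*cs[n],z).round(1),"rect",np.round(r[0],1),np.round(r[1],1),round(r[2],1))
    p,g=tri(ray("top",*cs["top"]),ray("side",*cs["side"])); print("  tri",p.round(1),g.round(1))
# hole: dark/green blob on shield top
for n,b in(("top",(240,167,250,176)),("side",(269,178,280,188))):
    x0,y0,x1,y1=b; g=F[n][y0:y1,x0:x1].min(2).astype(float); w=np.clip(np.median(g)-g-8,0,None); yy,xx=np.mgrid[y0:y1,x0:x1]
    c=(w*xx).sum()/w.sum(),(w*yy).sum()/w.sum(); print("hole",n,np.round(c,1),onz(n,*c,58).round(1)); print(g.astype(int))
# orange of target: grip
for n,b in(("top",(334,204,346,216)),("side",(250,254,260,278))):
    x0,y0,x1,y1=b;print(n);print(H[n][y0:y1,x0:x1,2]*(H[n][y0:y1,x0:x1,1]>110))
E
```

```text
red [525.1 129.   21. ] [526.8 129.3  21. ] [525.9 128.9  21.4] 1.7
blue [508.9  61.2  21. ] [509.9  61.4  21. ] [509.3  61.2  21.3] 1.0
yel [492.   -6.7  21. ] [492.7  -6.4  21. ] [492.3  -6.7  21.3] 0.6
shield top [244.4 171.7] [581.4   1.7  58. ] rect [581.5   1.5] [90.6 82.3] 76.3
shield side [273.7 182.5] [5.836e+02 5.000e-01 5.800e+01] rect [584.1   1.3] [88.2 75.5] 75.8
  tri [582.7   1.6  56.7] 2.3
stand top [336.5 210.6] [ 439.7 -305.1   75. ] rect [ 439.8 -305.1] [67.4 65.4] 66.7
stand side [254.5 273.6] [ 442.9 -310.3   75. ] rect [ 443.4 -309.7] [63.3 63.7] 67.0
  tri [ 442.  -306.6   68.3] 3.5
hole top [243.8 170.3] [586.3   3.9  58. ]
[[250 255 255 255 255 255 255 255 255 255]
 [255 255 255 255 255 255 255 255 255 255]
 [255 255 255 255 255 255 255 255 255 255]
 [255 255 255 246 237 245 253 255 255 255]
 [255 255 254 242 251 255 255 255 255 255]
 [255 255 255 253 255 255 255 255 255 255]
 [255 255 255 255 255 255 255 255 255 255]
 [255 255 255 255 255 255 255 255 255 255]
 [255 255 255 255 255 255 255 255 255 255]]
hole side [273.6 184.5] [581.   -7.3  58. ]
[[248 248 2
[... 1414 characters left out ...]
55   0 229]
 [  0   0 245 255 255 255 255 255   0 229]
 [  0   0 173 171 168 168 171 168   0   0]
 [  0   0 178 178 179 178 181 186   0   0]
 [  0   0 179 180 180 180 182 185   0   0]
 [  0   0 179 180 179 180 182 184   0   0]
 [  0   0 179 180 181 179 182 184   0   0]
 [  0   0 181 181 180 180 183 186   0   0]
 [  0   0 183 181 180 181 184 179   0   0]
 [  0 123 187 182 180 180 187 158   0   0]
 [  0 115 189 184 181 182 189 158   0   0]
 [  0 120 192 183 181 182 190 161   0   0]
 [ 67 113 200 190 188 187 194 162   0   0]
 [ 63   0 169 165 165 170 182 141  67   0]
 [  0   0   0   0   0   0   0   0   0   0]
 [  0   0  64  60  55  63  71   0   0   0]
 [  0   0   0   0   0   0   0   0   0   0]]
```

```bash
python3 - <<'E'
from m import *
print("hole side ctr/far rim",onz("side",273.8,182.3,58).round(1),onz("side",273.8,180.6,58).round(1))
print("grip top",[x.round(1) for x in(onz("top",341.4,208.6,145),onz("side",254.6,259.6,145))],tri(ray("top",341.4,208.6),ray("side",254.6,259.6)))
print("big orange top",tri(ray("top",379.5,213),ray("side",256.3,286)))
# others: top pixel of the caps (scaled from 800-px view)
k=.64
for nm,a,b in(("turq",(530,274),(455,373)),("purple",(475,352),(353,356)),("green",(530,372),(343,414)),("bottle",(542,201),(558,393))):
    print(nm,tri(ray("top",a[0]*k,a[1]*k),ray("side",b[0]*k,b[1]*k)))
E
```

```text
hole side ctr/far rim [584.    1.2  58. ] [585.9   8.1  58. ]
grip top [array([ 440.3, -306.9,  145. ]), array([ 443.4, -310.1,  145. ])] (array([ 442.25371345, -307.89639015,  141.28610575]), np.float64(3.38044309885548))
big orange top (array([ 421.24716207, -410.77705904,  198.25811922]), np.float64(2.1612817656167214))
turq (array([ 541.52524074, -297.02229921,  184.45379424]), np.float64(1.1009296516223395))
purple (array([ 392.05788761, -187.67285089,  133.70288906]), np.float64(3.828605217085882))
green (array([ 351.08609483, -297.56926711,  135.22849334]), np.float64(7.046754313151661))
bottle (array([ 709.33175083, -342.47197368,  128.17303072]), np.float64(4.936127211662887))
```

>>> step_arm(plan=[[[3.5,-1.7,-1,-0.09,0.5],[7.1,-3.4,-1,-0.19,0.5],[10.6,-5.1,-1,-0.28,0.5],[14.2,-6.8,-1,-0.37,0.5],[17.7,-8.5,-1,-0.47,0.5],[21.3,-10.2,-1,-0.56,0.5],[24.8,-11.9,-1,-0.65,0.5],[28.4,-13.6,-1,-0.75,0.5],[32,-15.3,-1,-0.84,0.5],[35.5,-17,-1,-0.93,0.5],[35.5,-17,-1,-0.93,0.5],[35.5,-17,-1,-0.93,0.5],[35.5,-17,2,-0.93,0.5],[35.5,-17,2,-0.93,0.5]]], newtons=25)

```text
time_s: 1.85
ee_pos: [438.0, -310.3, 214.1]
ee_rot: [-179.7, -0.0, 66.7]
force: [-0.1, -0.7, 0.2]
gripper_width: 45.3
gripper_force: 0.0
```

```bash
python3 - <<'E'
from h import *
s=state();print(s["ee_pos"],s["ee_rot"])
n="side";f=grab_frame(n);cv2.imwrite("pics/s1.png",f);g=grab_frame("top");cv2.imwrite("pics/t1.png",g)
cv2.imwrite("pics/v1.png",np.hstack([cv2.resize(f[200:340,190:320],(400,430)),cv2.resize(g[150:270,290:410],(400,430))]))
E
```

```text
[ 438.03652831 -310.32165799  214.13347602] [-1.79709083e+02 -4.64552742e-02  6.67440069e+01]
```

View pics/v1.png

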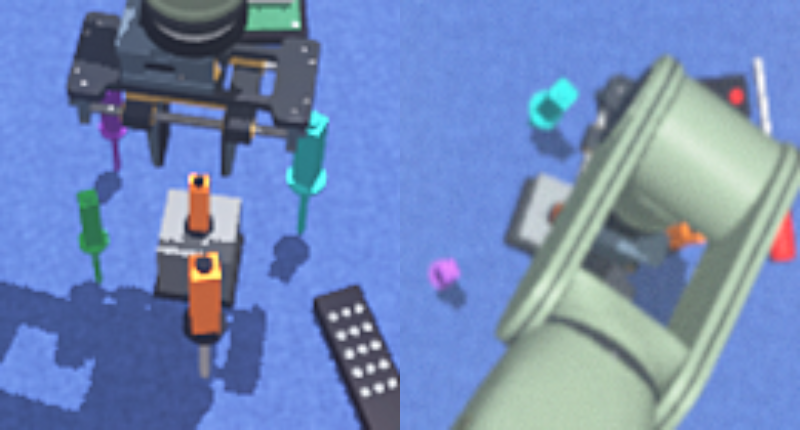

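The crop shows the fingers straddling the stand probe: finger tips at about (160,165) and (228,170), grip at (199,200). They are well centred. Descending next.

>>> step_arm(plan=[[[0,0.15,1.2,0,0.5],[0,0.2,2.4,0,0.5],[0,0.2,3.6,0,0.5],[0,0.2,4.8,0,0.5],[0,0.2,6,0,0.5],[0,0.2,7,0,0.5],[0,0.2,7.8,0,0.5],[0,0.2,8.3,0,0.5],[0,0.2,8.3,0,0.5]]])

```text
time_s: 3.08
ee_pos: [441.9, -311.2, 132.7]
ee_rot: [-180.0, 0.0, 66.9]
force: [1.1, 0.7, 0.5]
gripper_width: 45.5
gripper_force: 0.1
```

>>> step_arm(plan=[[[0,0,0,0,0.3],[0,0,0,0,0.1],[0,0,0,0,0],[0,0,0,0,0],[0,0,0,0,0],[0,0,0,0,0]]], newtons=12)

```text
time_s: 3.82
ee_pos: [442.2, -311.4, 133.1]
ee_rot: [180.0, 0.0, 66.9]
force: [-0.5, 0.0, 0.3]
gripper_width: 22.2
gripper_force: 12.0
```

Width 22.2 mm is not the expected 16 mm, so I'm looking.

```bash
python3 - <<'E'
from h import *
s=state();print(s["gripper_width"],s["gripper_force"])
f=grab_frame("side");cv2.imwrite("pics/s2.png",f)
cv2.imwrite("pics/v2.png",cv2.resize(f[215:300,210:300],(720,600),interpolation=cv2.INTER_CUBIC))
E
```

```text
22.208502706754125 11.99945792555809
```

View pics/v2.png

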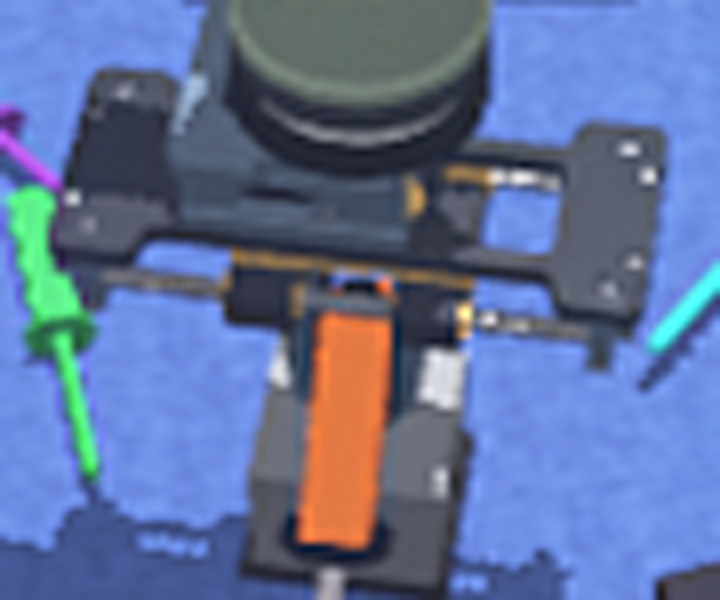

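The decoy probes seem to be toppling: green, purple and turquoise all lean, and the big orange one leans towards the gripper. I'll check the full view.

```bash
python3 - <<'E'
from h import *
f=grab_frame("side");g=grab_frame("top");cv2.imwrite("pics/s3.png",f);cv2.imwrite("pics/t3.png",g)
a=cv2.resize(f[190:360,170:330],(440,468),interpolation=cv2.INTER_CUBIC);b=cv2.resize(g[150:280,290:380],(324,468),interpolation=cv2.INTER_CUBIC)
cv2.imwrite("pics/v3.png",np.hstack([a,b])); s=state(); print(s["time_s"],s["gripper_width"])
E
```

```text
3.975 21.966830580769617
```

View pics/v3.png

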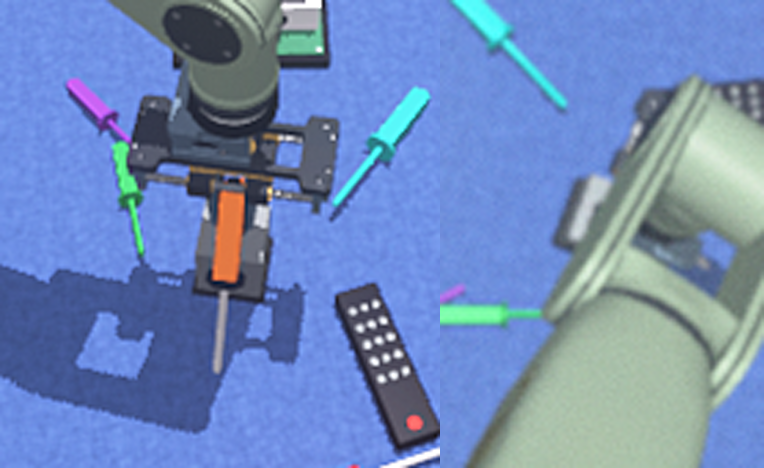

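All decoys toppled by themselves. The big orange one fell against the stand and its grip is between my fingers (about 22 mm wide), in front of the small probe. I'll pull it away sideways, watching the force.

>>> step_arm(plan=[[[-0.4,0,0,0,0],[-0.8,0,-0.1,0,0],[-1.2,0,-0.2,0,0],[-1.6,0,-0.3,0,0],[-1.6,0,-0.3,0,0]]], newtons=20)

```text
time_s: 4.6
ee_pos: [435.4, -326.2, 135.8]
ee_rot: [-180.0, 0.0, 66.8]
force: [0.5, 1.2, -2.5]
gripper_width: 21.7
gripper_force: 20.0
```

```bash
python3 - <<'E'
from h import *
f=grab_frame("side");cv2.imwrite("pics/s4.png",f)
cv2.imwrite("pics/v4.png",cv2.resize(f[215:335,200:300],(500,600),interpolation=cv2.INTER_CUBIC)); s=state(); print(s["time_s"],s["gripper_width"],s["force"],s["torque"])
E
```

```text
4.65 21.990042932033546 [-0.42473095 -0.22322815 -1.83478551] [ 0.08167182 -0.04840512 -0.00950264]
```

View pics/v4.png

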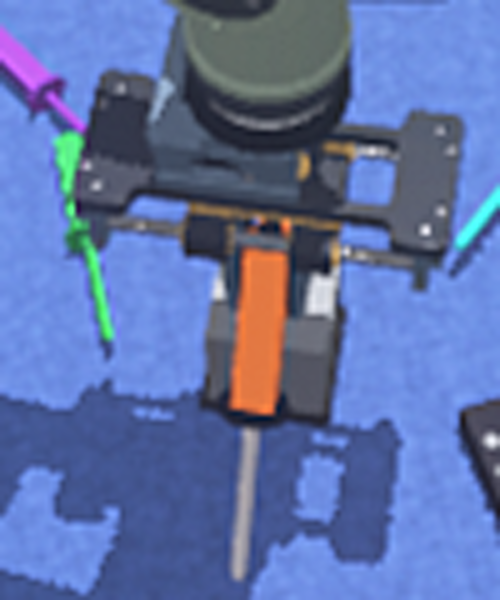

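The fingers hold only the big decoy (its shaft is at (240,500) in the crop and it moves with me; weight about 1.9 N). I'll set it down clear of everything.

>>> step_arm(plan=[[[-1,0,-0.5,0,0],[-2.5,0,-1,0,0],[-4,-0.5,-1.5,0,0],[-5.5,-2,-1.5,0,0],[-7,-3.5,-1.5,0,0],[-8.5,-5,-1.5,0,0],[-10,-6.5,-1.5,0,0],[-11,-8,-1,0,0],[-11,-8,0.5,0,0],[-11,-8,2,0,0],[-11,-8,3.5,0,0],[-11,-8,5,0,0],[-11,-8,6.5,0,0],[-11,-8,8,0,0],[-11,-8,8.5,0,0],[-11,-8,8.5,0,0]]])

```text
time_s: 6.65
ee_pos: [318.6, -395.6, 50.4]
ee_rot: [-179.9, -0.0, 66.8]
force: [0.2, -0.2, -2.2]
gripper_width: 21.7
gripper_force: 20.0
```

```bash
python3 - <<'E'
from h import *
f=grab_frame("side");cv2.imwrite("pics/s5.png",f);g=grab_frame("top");cv2.imwrite("pics/t5.png",g)
cv2.imwrite("pics/v5.png",np.hstack([cv2.resize(f[200:370,170:330],(440,468),interpolation=cv2.INTER_CUBIC),cv2.resize(g[150:280,290:380],(324,468),interpolation=cv2.INTER_CUBIC)])); s=state(); print(s["time_s"],s["gripper_width"],s["force"],s["ee_pos"])
E
```

```text
6.75 21.79434568778072 [ 0.79649984  0.12421443 -2.75104684] [ 318.73929161 -395.66480127   50.90415087]
```

View pics/v5.png

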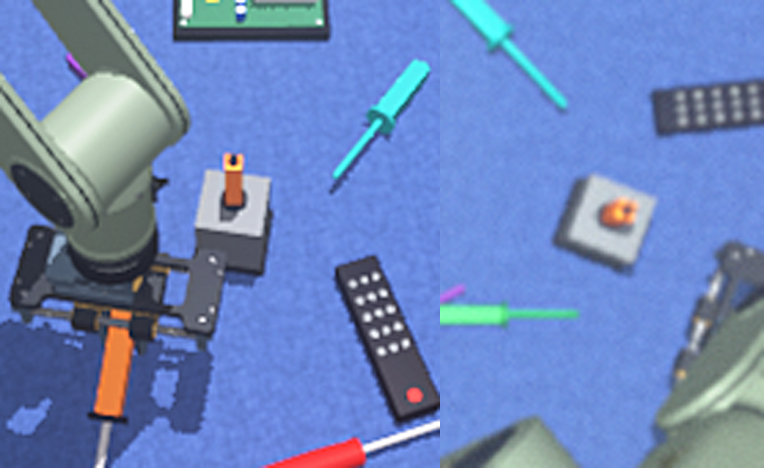

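The stand probe is undisturbed at (233,180) in the crop, and the big decoy hangs low, clear of the screwdriver. Lowering, releasing and returning.

>>> step_arm(plan=[[[0,0,1,0,0],[0,0,1.8,0,0],[0,0,1.8,0,0.2],[0,0,1.8,0,0.35],[0,0,1.8,0,0.5],[0,0,1.8,0,0.5],[0,0,1.8,0,0.5],[0,0,0,0,0.5],[0,0,-3,0,0.5],[0,0,-7,0,0.5],[0,0,-11,0,0.5],[0,0,-15,0,0.5],[2.5,1.5,-15,0,0.5],[5.5,3.4,-15,0,0.5],[8.5,5.2,-15,0,0.5],[11.5,7,-15,0,0.5],[12.9,7.9,-15,0,0.5],[12.9,7.9,-15,0,0.5],[12.9,7.9,-15,0,0.5]]])

```text
time_s: 9.12
ee_pos: [441.4, -308.6, 200.9]
ee_rot: [-180.0, 0.0, 66.8]
force: [0.5, -0.6, 0.4]
gripper_width: 45.6
gripper_force: 0.0
```

```bash
python3 - <<'E'
from h import *
f=grab_frame("side");cv2.imwrite("pics/s6.png",f)
cv2.imwrite("pics/v6.png",cv2.resize(f[200:360,170:330],(600,600),interpolation=cv2.INTER_CUBIC)); s=state(); print(s["time_s"],s["gripper_width"],s["force"],s["ee_pos"],s["ee_rot"])
h=cv2.cvtColor(f,cv2.COLOR_BGR2HSV)[250:285,235:275]; m=cv2.inRange(h,np.array((3,130,90)),np.array((20,255,255)))
for st,c in zip(*cv2.connectedComponentsWithStats(m)[2:]): print(st,c+[235,250])
p=[442,-308]
for z in(145,112,79): print(proj("side",p+[z]))
E
```

```text
9.175 45.425858986433795 [0.33311232 0.24351325 0.56270202] [ 441.31157961 -308.67737261  200.90832706] [-1.79973366e+02  2.59146825e-02  6.67965305e+01]
[   0    0   40   35 1315] [254.5026616  267.05779468]
[17  7  6  4 14] [254.42857143 258.64285714]
[17 12  6 12 71] [254.46478873 267.57746479]
[253.85685109 259.01839596]
[253.90739796 265.72126451]
[253.95581179 272.1412784 ]
```

View pics/v6.png

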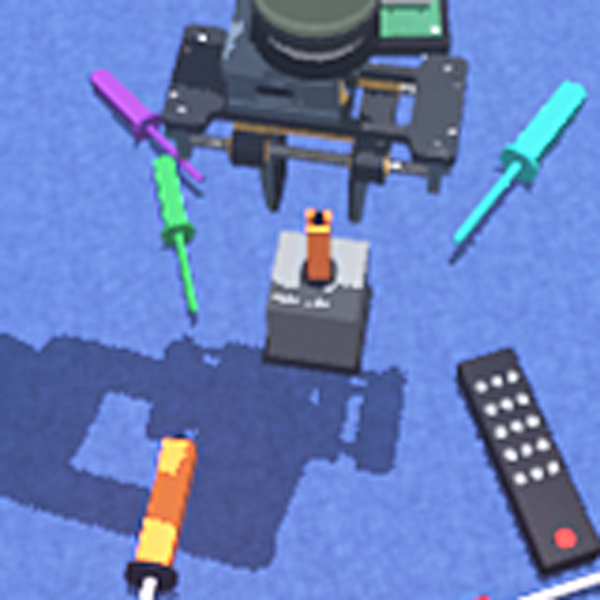

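The big decoy lies aside at (165,510), and the target in the stand at (318,245) is centred between the fingers. Descending to grip.

>>> step_arm(plan=[[[0,0,1.5,0,0.5],[0,0,3,0,0.5],[0,0,4.5,0,0.5],[0,0,6,0,0.5],[0,0,7.3,0,0.5],[0,0,8.3,0,0.5],[0,0,8.3,0,0.5],[0,0,8.3,0,0.2],[0,0,8.3,0,0.05],[0,0,8.3,0,0.05],[0,0,8.3,0,0.05],[0,0,8.3,0,0.05]]], newtons=15)

```text
time_s: 10.68
ee_pos: [442.3, -308.2, 118.3]
ee_rot: [180.0, 0.0, 66.8]
force: [-1.2, 0.0, 1.0]
gripper_width: 16.0
gripper_force: 15.0
```

>>> step_arm(plan=[[[0,0,0,0,0.05],[0,0,-1,0,0.05],[0,0,-2.5,0,0.05],[0,0,-4.5,0,0.05],[0,0,-6.5,0,0.05],[0,0,-8.5,0,0.05],[0,0,-10,0,0.05],[2.5,-0.6,-10,0,0.05],[6,-1.5,-10,0,0.05],[10,-2.5,-10,0,0.05],[14,-3.5,-10,0,0.05],[18,-4.4,-10,0,0.05],[22,-5.4,-10,0,0.05],[26,-6.4,-10,0,0.05],[28.5,-7,-10,0,0.05],[29.7,-7.3,-10,0,0.05],[29.7,-7.3,-8.5,0,0.05],[29.7,-7.3,-7,0,0.05],[29.7,-7.3,-6.5,0,0.05],[29.7,-7.3,-6.5,0,0.05]]], newtons=30)

```text
time_s: 13.18
ee_pos: [491.5, -6.9, 182.2]
ee_rot: [-179.9, 0.0, 66.8]
force: [-0.3, 0.3, -0.2]
gripper_width: 15.9
gripper_force: 30.0
```

```bash
python3 - <<'E'
from h import *
f=grab_frame("side");g=grab_frame("top");cv2.imwrite("pics/s7.png",f);cv2.imwrite("pics/t7.png",g)
s=state(); p=s["ee_pos"]; print(s["time_s"],s["gripper_width"],s["force"],p,s["ee_rot"])
print("pred tip",proj("side",[p[0],p[1],p[2]-113.3]).round(1),"collar",proj("side",[p[0],p[1],p[2]-41]).round(1))
cv2.imwrite("pics/v7.png",np.hstack([cv2.resize(f[130:220,215:305],(500,500),interpolation=cv2.INTER_CUBIC),cv2.resize(g[140:225,190:240],(294,500),interpolation=cv2.INTER_CUBIC)]))
E
```

```text
13.275 15.954114954837308 [-0.9492704   0.04907945 -0.56391203] [492.07649148  -6.67659767 183.08933322] [ 1.79972357e+02 -2.67992928e-03  6.68147871e+01]
pred tip [246.1 187.1] collar [245.7 171.4]
```

View pics/v7.png

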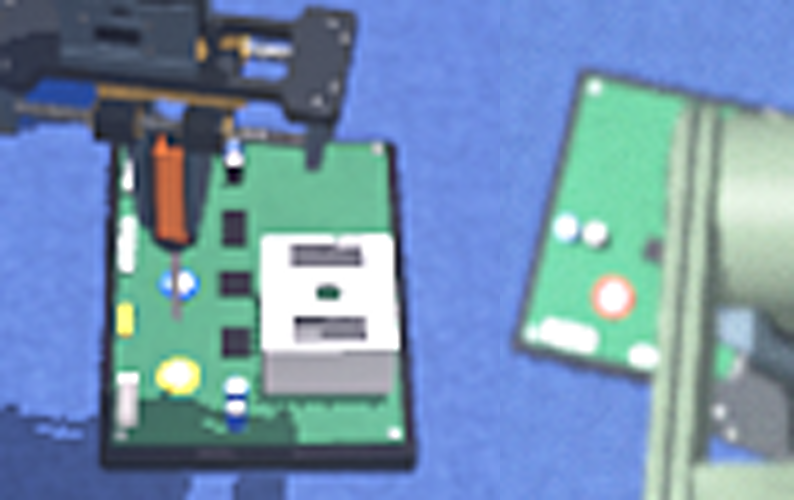

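The tip is at about (177,318) in the crop, matching the predicted pixel within half a pixel. Lowering towards yellow.

>>> step_arm(plan=[[[0,0,1,0,0.05],[0,0,2,0,0.05],[0,0,3,0,0.05],[0,0,3.8,0,0.05],[0,0,4.3,0,0.05],[0,0,4.6,0,0.05],[0,0,4.6,0,0.05]]])

```text
time_s: 14.15
ee_pos: [491.9, -6.3, 136.9]
ee_rot: [180.0, 0.0, 66.9]
force: [0.0, 0.2, -1.1]
gripper_width: 16.1
gripper_force: 30.0
```

```bash
python3 - <<'E'
from h import *
f=grab_frame("side");cv2.imwrite("pics/s8.png",f)
s=state(); p=s["ee_pos"]; print(s["time_s"],s["force"],p)
print("pred tip",proj("side",[p[0],p[1],p[2]-113.3]).round(1))
cv2.imwrite("pics/v8.png",cv2.resize(f[170:210,232:272],(500,500),interpolation=cv2.INTER_CUBIC))
E
```

```text
14.2 [ 0.26032361 -0.62432009  0.20220477] [491.9912832   -6.30085004 137.04060567]
pred tip [246.3 196.5]
```

View pics/v8.png

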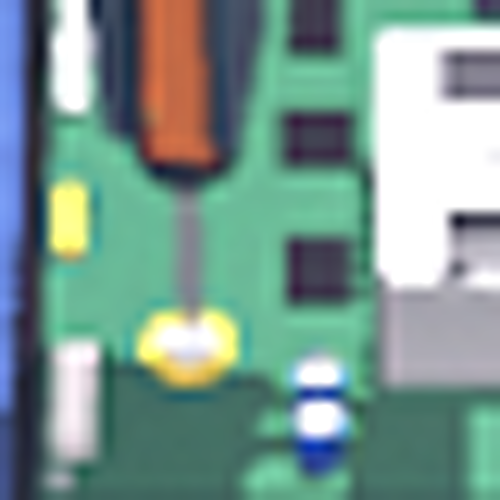

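The tip is centred in x over the yellow disc (190,345 in the crop) and about 2.5 mm above it.

>>> step_arm(plan=[[[0,0,0.1,0,0.05],[0,0,0.2,0,0.05],[0,0,0.3,0,0.05],[0,0,0.3,0,0.05]]])

```text
time_s: 14.7
ee_pos: [491.9, -6.3, 134.2]
ee_rot: [180.0, -0.0, 66.9]
force: [-0.3, 0.9, 2.0]
gripper_width: 15.9
gripper_force: 30.0
```

>>> step_arm(plan=[[[0,0,0.1,0,0.05],[0,0,0.1,0,0.05],[0,0,0.1,0,0.05],[0,0,0.1,0,0.05],[0,0,0.1,0,0.05],[0,0,0.1,0,0.05]]])

```text
time_s: 15.45
ee_pos: [492.0, -6.3, 134.0]
ee_rot: [180.0, -0.0, 66.9]
force: [-1.9, 0.1, 7.9]
gripper_width: 15.6
gripper_force: 30.0
```

Yellow contact is confirmed (7.9 N, held 0.75 s). Next is red, passing high over blue.

>>> step_arm(plan=[[[0,0,-1,0,0.05],[0,0,-2.5,0,0.05],[0,0,-4,0,0.05],[1.5,-0.2,-4.5,0,0.05],[4,-0.6,-4.5,0,0.05],[7,-1.1,-4.5,0,0.05],[10,-1.6,-4.5,0,0.05],[12.5,-2,-4.5,0,0.05],[13.8,-2.2,-4.5,0,0.05],[13.8,-2.2,-4.5,0,0.05],[13.8,-2.2,-3.5,0,0.05],[13.8,-2.2,-2.5,0,0.05],[13.8,-2.2,-1.5,0,0.05],[13.8,-2.2,-0.8,0,0.05],[13.8,-2.2,-0.4,0,0.05],[13.8,-2.2,-0.4,0,0.05]]])

```text
time_s: 17.45
ee_pos: [525.8, 129.2, 136.7]
ee_rot: [-180.0, 0.0, 66.8]
force: [-0.4, -0.4, -1.4]
gripper_width: 15.9
gripper_force: 30.0
```

```bash
python3 - <<'E'
from h import *
f=grab_frame("side");cv2.imwrite("pics/s9.png",f)
s=state(); p=s["ee_pos"]; print(s["time_s"],s["force"],p)
print("pred tip",proj("side",[p[0],p[1],p[2]-113]).round(1),"pad seen 247,165; tip error", (p[:2]-[525.9,128.9]).round(1))
print(f[150:172,240:254].min(2))
E
```

```text
17.5 [-0.62817089  0.26102752 -1.10215175] [525.96919059 129.26752553 136.98016627]
pred tip [246.8 164.4] pad seen 247,165; tip error [0.1 0.4]
[[102 104 105  71  45  52  62  63  59  49  37  82 110 110]
 [106 107 111 102  60  31  19  15  29  46  67 104 110 111]
 [106 106 108 115 106  81  77  80  79  85  96 114 108 106]
 [107 105 105 107 108 110 126 135 123 111 109 110 106 104]
 [105 106 107 108 107 107 120 127 119 107 108 111 112 108]
 [ 84  92  95  99  98  94 112 128 114  94  95  99 101  98]
 [154  75  84  86  87  84 106 130 110  84  89  87  87  87]
 [255  88 103 108 106 106 118 125 114 106 109 109 109 107]
 [255  82 102 105 104 104 116 122 115 104 107 107 108 108]
 [255  78  99 103 102 103 118 126 114 105 107 107 107 107]
 [255  79  98 100 103 104 119 130 118 103 105 106 107 109]
 [255  80 100 102 102 101 109 127 119 102 105 106 107 110]
 [251  83 100 101  95  90 100 116 108  89  99 103 108 107]
 [207  87  97  95 119 149 173 142 148 129 135  97 106 106]
 [116  94  96 101 120 212 255 207 243 178 106  90 103 107]
 [ 95 104  98 137 100 239 255 248 255 242  93  87 104 106]
 [ 73  92  86 125  78 104 184 255 255 156 101  93 107 109]
 [ 62  61  59  49  84  62  77  82  49  50  87  86  93 100]
 [ 62  67  66  63  56  58  82  75  81  72  57  61  62  77]
 [ 60  65  67  67  65  63  60  59  59  63  64  64  65  65]
 [ 59  66  66  66  67  66  68  64  66  67  67  65  76  90]
 [ 56  65  66  67  66  68  67  66  67  67  66  65  80 101]]
```

>>> step_arm(plan=[[[0,0,0.15,0,0.05],[0,0,0.3,0,0.05],[0,0,0.38,0,0.05],[0,0,0.38,0,0.05],[0,0,0.38,0,0.05],[0,0,0.38,0,0.05],[0,0,0.38,0,0.05],[0,0,0.38,0,0.05]]])

```text
time_s: 18.5
ee_pos: [526.1, 129.3, 134.1]
ee_rot: [180.0, -0.0, 66.9]
force: [-1.7, 1.0, 5.2]
gripper_width: 15.4
gripper_force: 30.0
```

Red contact is confirmed (5.2 N, held 0.6 s). Now to above the shield hole.

>>> step_arm(plan=[[[0,0,-1,0,0.05],[0,0,-2.5,0,0.05],[0,0,-4.5,0,0.05],[0,0,-6.5,0,0.05],[-1,1,-7,0,0.05],[-3,3.2,-7,0,0.05],[-5,5.4,-7,0,0.05],[-7,7.5,-7,0,0.05],[-8.7,9.3,-7,0,0.05],[-9.6,10.3,-7,0,0.05],[-9.6,10.3,-6.5,0,0.05],[-9.6,10.3,-5.5,0,0.05],[-9.6,10.3,-4.7,0,0.05],[-9.6,10.3,-4.7,0,0.05]]])

```text
time_s: 20.25
ee_pos: [582.0, 1.1, 179.0]
ee_rot: [-179.9, 0.0, 66.9]
force: [-0.1, -0.6, -0.7]
gripper_width: 15.9
gripper_force: 30.0
```

```bash
python3 - <<'E'
from h import *
f=grab_frame("side");cv2.imwrite("pics/s10.png",f)
s=state(); p=s["ee_pos"]; print(s["time_s"],s["force"],p)
print("pred tip",proj("side",[p[0],p[1],p[2]-113]).round(1),"on 58",proj("side",[p[0],p[1],58]).round(1))
print(f[166:190,264:284].min(2))
E
```

```text
20.3 [ 0.64616357  0.00471876 -1.57712688] [582.44918859   1.02607026 179.66667076]
pred tip [273.4 180.6] on 58 [273.3 182.4]
[[105 109 108 108 109 112  90  46  51  62  65  65  62  52  47  92 113 111
  111 112]
 [106 107 108 109 108 110 102  74  44  25  21  20  27  45  75 104 110 110
  110 113]
 [105 106 107 109 109 107 111 109  89  78  81  76  75  93 108 110 108 110
  110 113]
 [106 105 107 107 107 103 106 110 108 123 134 128 113 113 113 109 110 110
  109 111]
 [104 103 102  99 100 101 103 103 100 117 123 125 106 105 106 106 105 106
  106 108]
 [ 84  84  85  85  84  86  87  88  85 105 117 117  93  91  89  87  87  86
   87  89]
 [223 222 224 226 229 229 232 231 232 202 118 149 195 224 219 218 242 255
  255 255]
 [255 255 255 255 255 255 255 255 255 244 120 184 255 255 255 252 255 255
  255 255]
 [255 255 255 167 101 106 106 106 103 108 115 139 192 182 175 174 255 255
  255 255]
 [255 255 255 179 118 125 124 124 121 123 121 106 122 106  97 102 242 255
  255 255]
 [255 255 255 180 117 128 130 130 139 148 124 115 131 130 126 114 213 255
  255 255]
 [255 255 255 170 104 113 113 113 127 
[... 367 characters left out ...]
 255 255
  255 255]
 [255 255 255 255 255 255 255 245  48  38  40  44 198 255 255 255 255 255
  255 255]
 [205 201 241 255 255 255 255 218  72  95  80  66 228 255 255 255 255 255
  255 255]
 [212 208 202 198 238 251 207 200 176 192 180 169 253 255 255 255 255 255
  255 255]
 [213 210 209 210 215 218 220 223 230 231 230 224 220 218 214 213 249 255
  255 255]
 [213 212 208 189 176 182 183 184 186 188 189 186 188 188 185 182 176 244
  255 255]
 [213 214 200 126  27  35  39  37  36  48  65  63  64  62  61  65 109 175
  205 202]
 [215 217 204 140  65  75  77  79  79  79  79  79  78  78  75  84 164 253
  255 255]
 [215 216 204 144  91 100 103 104  94  80  81  81  80  80  78  67 120 255
  255 255]]
```

The shaft (column 273.9) lines up with the hole (column 273.8, rows 181 to 185). I'll nudge about 1 mm in −y and lower through the hole.

>>> step_arm(plan=[[[-0.1,0.05,0,0,0.05],[-0.1,0.05,0.3,0,0.05],[-0.1,0.05,0.6,0,0.05],[-0.1,0.05,0.9,0,0.05],[-0.1,0.05,1.2,0,0.05],[-0.1,0.05,1.6,0,0.05],[-0.1,0.05,2,0,0.05],[-0.1,0.05,2.4,0,0.05],[-0.1,0.05,2.4,0,0.05]]])

```text
time_s: 21.42
ee_pos: [582.6, -0.6, 155.7]
ee_rot: [-180.0, 0.0, 66.9]
force: [-0.4, -0.1, -2.2]
gripper_width: 16.1
gripper_force: 30.0
```

>>> step_arm(plan=[[[0,0,0.3,0,0.05],[0,0,0.6,0,0.05],[0,0,0.8,0,0.05],[0,0,0.95,0,0.05],[0,0,1.02,0,0.05],[0,0,1.02,0,0.05]]], newtons=40)

```text
time_s: 22.18
ee_pos: [583.0, -0.6, 146.3]
ee_rot: [180.0, -0.0, 66.9]
force: [-0.5, 0.7, 4.2]
gripper_width: 15.8
gripper_force: 40.0
```

>>> step_arm(plan=[[[0,0,0.06,0,0.05],[0,0,0.12,0,0.05],[0,0,0.12,0,0.05],[0,0,0.12,0,0.05]]])

```text
time_s: 22.68
ee_pos: [583.1, -0.6, 146.0]
ee_rot: [179.9, -0.0, 66.9]
force: [-1.6, -0.2, 8.9]
gripper_width: 15.8
gripper_force: 40.0
```

>>> step_arm(plan=[[[0,0,0.06,0,0.05],[0,0,0.06,0,0.05],[0,0,0.06,0,0.05],[0,0,0.06,0,0.05],[0,0,0.06,0,0.05]]])

```text
time_s: 23.3
ee_pos: [583.1, -0.6, 145.8]
ee_rot: [179.9, -0.0, 66.9]
force: [-2.7, 0.3, 11.2]
gripper_width: 15.7
gripper_force: 40.0
```

```bash
python3 - <<'E'
from workcell import *
s=state(); print(s["force"],s["ee_pos"],s["gripper_width"])
if 8<s["force"][2]<25: print(job_done())
E
```

```text
[-2.70860481  0.25785486 11.17024168] [583.12418162  -0.60862648 145.8410369 ] 15.664209512049904
the job is handed in; nothing more can be done
None
```

Handed in at about 23 s: the probe touched yellow, then red, never coming near blue, and it is still gripped, holding the reset button on its stop at about 11 N; the decoy probes fell over by themselves, and I had to move the large orange one about 14 cm aside because it fell between the fingers.

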